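# Feel out the hidden release and pop the scanner dock open

### The job

Feel along the flat grey front panel of the white scanner dock for the flush release cap hidden in it, and press the cap in gently with the fingertips until the lid behind it springs open by itself. Then let the cap come back out and leave the lid standing open. Do not touch the lid, and do not lift or shift any of the things standing about.

Things in the scene. Friction and masses are not known exactly. Their poses are not given: they have to be found in the camera images.
- panel_mid (a point): centre of the flat level grey panel, on its top face, 68 mm above the desk; 70 (x) x 126 mm (y) of it shows, 2 mm below the white rims. z up, y along it, x towards the lid. The cap, a 42 (x) x 46 mm (y) slightly darker rectangle, sits 1.5 mm below the face in a 44 x 48 mm hole, on the line x = 0, its centre anywhere from y = -38 to +38 mm. Only the cap yields; the rest is rigid
- release (a joint): travel of the release cap, m: 0 out, 0.006 fully pressed (straight down). It takes 1.5 N to start it and 5 to 6 N to press it home; the catch lets go at about two thirds of the travel. It springs back when let go
- lid (a joint): angle of the lid, rad: 0 shut, about 0.8 standing open, where it stays. A 93 (x) x 182 mm (y) light grey plate, level with the dock's top when shut; near edge 56 mm beyond the panel's centreline, hinge along its far edge. Once the catch lets go it springs up by itself in a second or two, the near edge rising 70 mm and drawing back from the panel
- dock: white scanner dock fixed to the desk, 220 (x) x 310 (y) x 70 mm tall; origin at the centre of its underside; the panel is on its -x side, nearest the robot, the lid on its +x side
- cream_jar: small amber cream jar, 44 mm across, 36 mm tall, standing loose on the dock's left rear shoulder, beside the lid; origin at the centre of its underside; leave it alone
- handpiece: black upright handheld skin-care device, 52 mm across its foot, 126 mm tall, loose; origin at the centre of its underside; leave it alone
- spatula: copper-coloured flat spatula lying on the desk, 180 mm long, 5 mm thick, along its own x; origin on its underside, near the middle; leave it alone
- spray: clear bottle with a blue cap, 54 mm across, 140 mm tall, loose; origin at the centre of its underside; leave it alone
- lotion: white bottle with a black cap, 42 mm across, 100 mm tall, loose; origin at the centre of its underside; leave it alone
- cup: blue open cup, 66 mm across, 70 mm tall, loose; origin at the centre of its underside; leave it alone
- glove_box: white and teal glove carton, 120 (its x) x 230 (its y) x 75 mm tall, loose; origin at the centre of its underside; leave it alone

How it is judged:
By the outcome, as a careful person would: the job done as asked, in the order asked, and still so for the second after the job is handed in, with the robot touching nothing.
It also fails if it takes over 50 s, if anything falls off the work surface, if the arm or the gripper's body presses on something with over 40 N, if the wrist force passes 120 N, or if a joint passes its speed limit or range.

### The arm

A 6-joint arm with a two-finger parallel gripper is mounted at the origin on the work surface. World frame = base frame: x ahead of the robot, y to its left, z up, the work surface at z = 0. Lengths are in mm, angles in rad, forces in N, time in s.
With the tool pointing down it reaches from about 275 to 1000 mm from the base axis. Payload 8.4 kg.
Tool frame: the origin (TCP) lies at the very end of the fingers, on their centre line; the grasp point (between the pads) lies 19 mm behind it; z points along the fingers, x is the direction in which the jaws open and shut, and the axes are right-handed (so a half turn about z gives the same grasp; the last joint's range is limited). The gripper opens to 85 mm and grips with 20 to 120 N. Pads are 22 mm wide; open, the fingers measure 114 mm over their backs; the gripper's body (76 mm by 85 mm) begins 54 mm behind the grasp point. The pads swing forward as they close: fully open they stand 13 mm farther back than shut.
Start: joints at [-1.273, 0.353, 1.633, -0, 1.155, -0.002], TCP at [184.579, -597.125, 231.281] pointing down, gripper open.
Joint ranges: [-2.63, 2.63], [-0.92, 2.1], [0.06, 2.66], [-1.3, 4.44], [0, 2.69], [-3.02, 3.02]. Speed limits (rad/s): [2.22, 2.22, 2.79, 3.14, 3.14, 3.14].

### API

Orientations are given as [roll, pitch, yaw] about the fixed x, y, z axes, in that order (R = Rz(yaw) Ry(pitch) Rx(roll)).
In Python, from rig import r gives the robot as it stands. The module is installed in compiled form; this text tells all that it offers.
- The arm moves only by the tool apply_moves, never from a script. Its argument "targets" is a list that holds one entry, the list of rows, each a list of 7 numbers: the gripper's target within -1 to 1 (fully open at 1, half-way at 0, shut at -1), then the shift along the tool's x, y, z in cm, then the turn, a rotation vector about the tool's x, y, z in degrees. A call has 1 to 8 rows; each row is the pose to reach, as a shift and turn from the pose measured when the call began, along the tool's axes at that moment; what a row does not reach only later rows make up. A row lasts 1/10 s, in which the tool goes at most 50 mm and 8.59 degrees, less where a joint would pass 70% of its speed; a pose out of reach is approached as far as the arm can. A call with a gripper value outside its range is refused whole. The fingers move at their own pace and stop on an object; "newtons" is the grip in N (left out, the last holds). Time passes only in rows, so rows that repeat a pose let the fingers close. It gives the time, the measured TCP pose, the force and the opening at its end, in the units of the state.
- r.sense(): the state, without advancing time (a new reading comes with each control period).
- r.grab_frame(name): name is "scene" or "top" or "wrist"; returns a dict with "pixels" (384x512x3 uint8, red, green, blue), "fov_y" (degrees; the focal length in pixels is half the picture's height over the tangent of half this angle, whatever the lens; pixels are square), "cx", "cy" (the principal point, pixels), "R" (3x3) and "t" (3): a world point X has camera coordinates R X + t; the wrist camera has in their place "mount" (4x4, takes a point from camera to tool coordinates, whose origin is the TCP and whose axes are the tool frame's). Camera axes: x right, y down, z forward; pixel columns grow to the right and rows downward; lengths in mm; the calibration is good to about 2 mm. The wrist camera is an equidistant fisheye: a pixel r from the principal point sees the ray r / f radians off the axis. A picture is of the moment at which its call begins: read the wrist's pose just before it. There is no depth.
- r.sign_off(): hands the job in, once; it reports no verdict.
The state is a dict: "clock": time; "qpos": joint angles; "qvel": joint speeds; "joint_efforts": joint torques, N m; "eef_pos": TCP position; "tcp_rot": TCP orientation; "contact_force": force on the tool from outside, world axes, zero at the start; "wrist_torque": the same for the moment, N m; "opening": opening from 0.0 (shut) to 1.0 (fully open).
Only numpy, scipy, OpenCV 4.12 (cv2) and the standard library are available. Lean on these libraries where they do the work, as an engineer would, in place of code of your own. Each camera call takes 0.05 s, during which the arm holds its last target. There are 200 camera calls.

## Working session

There is one attempt and no reset: what is moved stays moved. The work goes in short steps, Python scripts to look and compute and a tool call to move; the robot and the scene stay as the last step left them, time stands still between calls to the robot, and variables do not carry over. Pictures are saved under pics/ and viewed, about 8 in all and at most 12, crops included, and the job is handed in when it is done.

Besides the shell and the picture viewer there is one more tool, called after "Emit:" by a JSON object that holds its "fn" and its "kwargs", one argument or row to a line. apply_moves: Moves the arm, as the interface text tells. Its arguments: {"type":"object","properties":{"targets":{"type":"array"},"newtons":{"type":"number"}},"required":["targets"]}

```bash
mkdir -p pics
python3 - <<'E'
from rig import r
import cv2,pickle
s=r.sense(); print(s)
d={}
for n in("scene","top"):
    f=r.grab_frame(n); d[n]=f
    print(n,f["fov_y"],f["cx"],f["cy"],f["R"],f["t"])
pickle.dump(d,open("f.pkl","wb"))
cv2.imwrite("pics/top.png",cv2.resize(d["top"]["pixels"][:,:,::-1],(800,600),interpolation=cv2.INTER_CUBIC))
cv2.imwrite("pics/scene.png",cv2.resize(d["scene"]["pixels"][:,:,::-1],(800,600),interpolation=cv2.INTER_CUBIC))
E
```

```text
{'clock': 0.0, 'qpos': array([-1.27343834e+00,  3.53652446e-01,  1.63412741e+00,  2.68547906e-05,
        1.15520983e+00, -2.39185707e-03]), 'qvel': array([ 3.14583492e-04,  1.23194421e-03,  4.34090062e-04, -9.08177419e-04,
        6.87480437e-05, -4.17771186e-04]), 'joint_efforts': array([-3.97018492e-03, -6.05264711e+01, -3.42080891e+01, -4.34993462e-04,
        9.35057615e-03, -6.86331674e-06]), 'eef_pos': array([ 184.42426307, -596.67258314,  230.56188052]), 'tcp_rot': array([-3.14156476e+00,  1.39696541e-03, -1.27105732e+00]), 'contact_force': array([-0.66371647,  0.08948759,  0.07111574]), 'wrist_torque': array([-0.00287782,  0.01450084,  0.02615308]), 'opening': 1.0015637475463917}
scene 52.103466544395424 250.47697987131858 193.83571559874468 [[-0.35821917  0.93357244  0.01102404]
 [ 0.72599059  0.28595377 -0.62543433]
 [-0.58704062 -0.21603921 -0.78019893]] [ 178.2458583  -318.24286632 1413.43621658]
top 42.5554271777457 257.69348306513035 194.40791193271193 [[-0.02886114 -0.99944787  0.0164616 ]
 [-0.99748387  0.02772978 -0.06524566]
 [ 0.06475316 -0.01830324 -0.99773344]] [ -25.03588214  501.14042471 1716.99830736]
```

View pics/top.png

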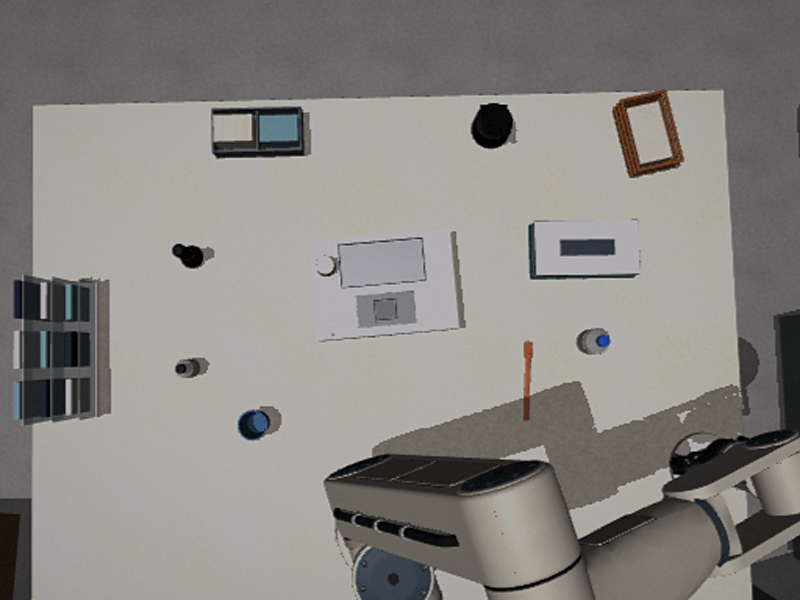

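View pics/scene.png

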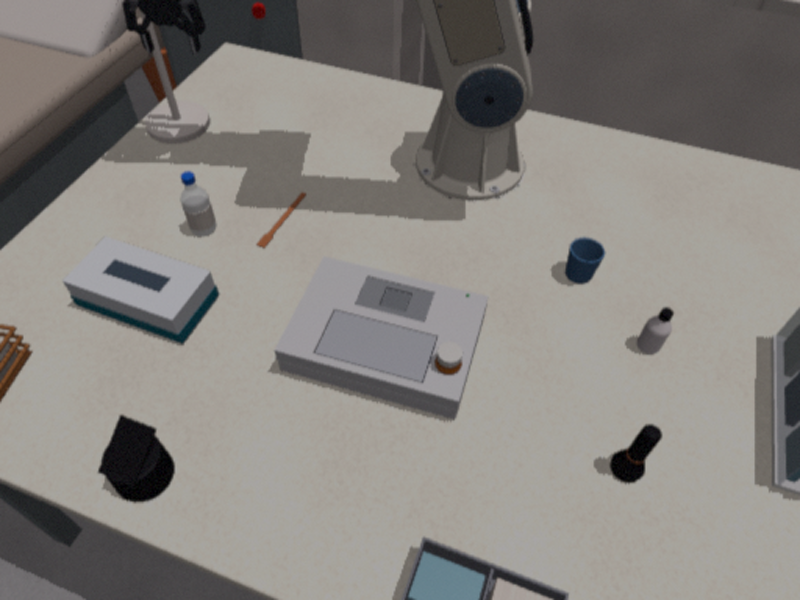

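The top view shows the dock, with the grey panel around (386,309) and the darker cap at about (385,309) in the enlarged picture. The scene view shows the same cap at about (397,297). Next I'll measure both.

```bash
cat > h.py <<'E'
import numpy as np,cv2
def ray(f,u,v,z):
    F=f["pixels"].shape[0]/2/np.tan(np.radians(f["fov_y"]/2))
    R,t=np.array(f["R"]),np.array(f["t"])
    d=R.T@np.array([(u-f["cx"])/F,(v-f["cy"])/F,1]); c=-R.T@t
    return c+d*(z-c[2])/d[2]
E
python3 - <<'E'
import pickle,cv2,numpy as np
from h import ray
d=pickle.load(open("f.pkl","rb"))
for n,(u,v) in {"top":(386,309),"scene":(397,297)}.items():
    f=d[n]; u*=.64;v*=.64; g=cv2.cvtColor(f["pixels"],cv2.COLOR_RGB2GRAY)
    x0,y0=int(u)-35,int(v)-35
    c=g[y0:y0+70,x0:x0+70]
    print(n,g[int(v)-1:int(v)+2,int(u)-24:int(u)+25:1][1], )
    for lo,hi in((60,150),(60,165),(60,120)):
        m=cv2.inRange(c,lo,hi); k,l,st,ce=cv2.connectedComponentsWithStats(m)
        for i in range(1,k):
            if st[i,4]>60:
                q=cv2.minAreaRect(np.argwhere(l==i)[:,::-1].astype(np.float32))
                b=cv2.boxPoints(q)+[x0,y0]
                print(lo,hi,st[i,4],ray(f,q[0][0]+x0,q[0][1]+y0,68).round(1),[ray(f,*p,68)[:2].round(0).tolist() for p in b])
    cv2.imwrite(f"pics/c_{n}.png",cv2.resize(f["pixels"][y0:y0+70,x0:x0+70,::-1],(400,400),interpolation=cv2.INTER_NEAREST))
a=np.hstack([cv2.imread(f"pics/c_{n}.png") for n in("top","scene")]); cv2.imwrite("pics/c.png",a)
E
```

```text
top [176 177 175 176 178 159 132 126 128 126 127 126 127 127 128 131  76 120
 114 108 108 108 107 106 106 107 107 106 108 109  49 118 128 127 126 125
 125 125 125 124 126 124 118 171 179 176 175 177 176]
60 150 143 [571.7  13.3  68. ] [[537.0, 117.0], [612.0, 115.0], [607.0, -91.0], [531.0, -88.0]]
60 150 772 [4.872e+02 2.000e-01 6.800e+01] [[519.0, 67.0], [527.0, -62.0], [455.0, -66.0], [447.0, 62.0]]
60 150 83 [431.1   1.7  68. ] [[426.0, 119.0], [440.0, -116.0], [436.0, -116.0], [422.0, 119.0]]
60 165 1145 [571.7  13.3  68. ] [[537.0, 117.0], [612.0, 115.0], [607.0, -91.0], [531.0, -88.0]]
60 165 795 [4.871e+02 2.000e-01 6.800e+01] [[519.0, 67.0], [527.0, -62.0], [455.0, -66.0], [447.0, 62.0]]
60 165 83 [431.1   1.7  68. ] [[426.0, 119.0], [440.0, -116.0], [436.0, -116.0], [422.0, 119.0]]
60 120 195 [ 4.866e+02 -2.000e-01  6.800e+01] [[507.0, 30.0], [514.0, -24.0], [466.0, -30.0], [459.0, 23.0]]
scene [105 105 105 106 106 106 105 106 105 106 105 105 106 102  83  89  90  89
  91  90  92  89  91  91  93  90  90  91  91  90  92  90  92  98 105 107
 107 106 105 106 105 106 106 105 105 107 111 137 153]
60 150 1039 [ 4.852e+02 -1.000e-01  6.800e+01] [[527.0, -60.0], [450.0, -77.0], [442.0, 61.0], [518.0, 71.0]]
60 150 1154 [552.2  17.4  68. ] [[542.0, -75.0], [482.0, 78.0], [562.0, 105.0], [619.0, -40.0]]
60 165 4898 [480.    1.3  68. ] [[394.0, -140.0], [319.0, 50.0], [555.0, 124.0], [619.0, -40.0]]
60 120 889 [484.4  -1.6  68. ] [[522.0, -61.0], [454.0, -75.0], [446.0, 58.0], [513.0, 68.0]]
```

View pics/c.png

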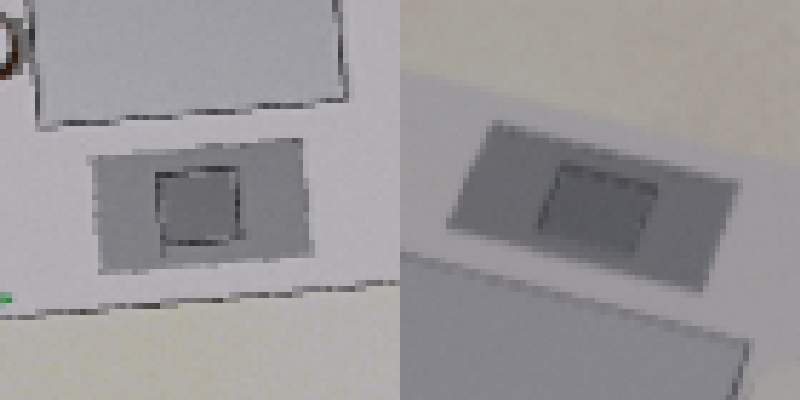

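The crop shows a plain panel with the cap near its middle: in the top crop the cap spans roughly (157–240, 168–245) and the panel (95–312, 140–272). That puts the cap at about (487, 2) with the dock yawed about +3.6°. Next I'll work out the approach in the tool axes.

```bash
cat >> h.py <<'E'
from scipy.spatial.transform import Rotation as Ro
def go(s,p,rpy):
    R=Ro.from_euler("xyz",s["tcp_rot"]); T=Ro.from_euler("xyz",rpy)
    print("pos",s["eef_pos"].round(1),"rpy",np.degrees(s["tcp_rot"]).round(1),"F",s["contact_force"].round(2),"open",round(s["opening"],2),"t",round(s["clock"],2))
    print("shift cm",(R.inv().apply(np.array(p)-s["eef_pos"])/10).round(2),"rotvec deg",np.degrees((R.inv()*T).as_rotvec()).round(2))
E
python3 - <<'E'
from rig import r; from h import *
s=r.sense(); f=r.grab_frame("wrist"); print(np.array(f["mount"]).round(2),f["fov_y"],f["cx"],f["cy"])
for y in(-86.4,93.6): go(s,[487,2,200],[np.pi,0,np.radians(y)])
E
```

```text
[[   1.      0.     -0.      0.35]
 [  -0.      0.96    0.28  -70.67]
 [   0.     -0.28    0.96 -142.42]
 [   0.      0.      0.      1.  ]] 65.70646984690485 252.0743669291842 193.19875915528104
pos [ 184.5 -596.7  230.6] rpy [-1.80e+02  1.00e-01 -7.28e+01] F [-1.28 -0.05 -0.76] open 1.0 t 0.1
shift cm [-48.26 -46.58   3.13] rotvec deg [1.000e-02 7.000e-02 1.358e+01]
pos [ 184.5 -596.7  230.6] rpy [-1.80e+02  1.00e-01 -7.28e+01] F [-1.28 -0.05 -0.76] open 1.0 t 0.1
shift cm [-48.26 -46.58   3.13] rotvec deg [-1.1000e-01  1.0000e-02 -1.6642e+02]
```

Emit:
{"fn": "apply_moves", "kwargs": {
  "targets": [
    [[-1,-48.3,-46.6,2,0,0,-166.4],[-1,-48.3,-46.6,2,0,0,-166.4],[-1,-48.3,-46.6,2,0,0,-166.4],[-1,-48.3,-46.6,2,0,0,-166.4],[-1,-48.3,-46.6,2,0,0,-166.4],[-1,-48.3,-46.6,2,0,0,-166.4],[-1,-48.3,-46.6,2,0,0,-166.4],[-1,-48.3,-46.6,2,0,0,-166.4]]
  ],
  "newtons": 20
}}

```text
clock: 0.95
eef_pos: [365.1, -238.3, 219.4]
tcp_rot: [-3.141, -0.001, -0.065]
contact_force: [0.6, -0.9, 0.5]
opening: 0.004
```

Run:
```python
from rig import r; from h import *
s=r.sense(); go(s,[487,2,200],[np.pi,0,np.radians(93.6)]); print(s["qpos"].round(2))
```

```text
pos [ 365.1 -238.3  219.4] rpy [-180.    -0.    -3.7] F [ 0.64 -0.95  0.49] open 0.0 t 0.95
shift cm [ 10.6  -24.78   1.95] rotvec deg [ 2.000e-02 -5.000e-02 -9.734e+01]
[-0.58  0.07  2.03  0.    1.04 -0.52]
```

Emit:
{"fn": "apply_moves", "kwargs": {
  "targets": [
    [[-1,10.6,-24.8,2,0,0,-97.3],[-1,10.6,-24.8,2,0,0,-97.3],[-1,10.6,-24.8,2,0,0,-97.3],[-1,10.6,-24.8,2,0,0,-97.3],[-1,10.6,-24.8,2,0,0,-97.3],[-1,10.6,-24.8,2,0,0,-97.3],[-1,10.6,-24.8,2,0,0,-97.3],[-1,10.6,-24.8,2,0,0,-97.3]]
  ]
}}

```text
clock: 1.75
eef_pos: [487.0, 3.3, 199.1]
tcp_rot: [-3.141, -0.0, 1.137]
contact_force: [-1.2, -0.4, 0.2]
opening: 0.002
```

Emit:
{"fn": "apply_moves", "kwargs": {
  "targets": [
    [[-1,0,0,0,0,0,-28.6],[-1,0,0,0,0,0,-28.6],[-1,0,0,0,0,0,-28.6],[-1,0,0,0,0,0,-28.6],[-1,0,0,0,0,0,-28.6],[-1,0,0,0,0,0,-28.6]]
  ]
}}

```text
clock: 2.35
eef_pos: [487.0, 3.3, 199.1]
tcp_rot: [-3.141, -0.0, 1.634]
contact_force: [-0.2, 0.3, -0.1]
opening: -0.002
```

```bash
cat >> h.py <<'E'
def fray(f,s,u,v,z):
    "fisheye wrist pixel -> world point on plane z"
    F=f["pixels"].shape[0]/2/np.tan(np.radians(f["fov_y"]/2))
    a=np.array([u-f["cx"],v-f["cy"]]); q=np.linalg.norm(a); th=q/F
    d=np.array([*(a/q*np.sin(th)),np.cos(th)]); M=np.array(f["mount"])
    R=Ro.from_euler("xyz",s["tcp_rot"]).as_matrix()
    c=s["eef_pos"]+R@M[:3,3]; w=R@M[:3,:3]@d
    return c+w*(z-c[2])/w[2]
E
python3 - <<'E'
from rig import r; from h import *
import pickle
s=r.sense(); f=r.grab_frame("wrist"); go(s,[487,2,120],[np.pi,0,np.radians(93.6)]); print(s["qpos"].round(2))
pickle.dump((s,f),open("w.pkl","wb"))
cv2.imwrite("pics/w1.png",cv2.resize(f["pixels"][:,:,::-1],(800,600),interpolation=cv2.INTER_CUBIC))
E
```

```text
pos [487.    3.3 199.1] rpy [-180.    -0.    93.6] F [-0.21  0.34 -0.11] open -0.0 t 2.35
shift cm [-0.13 -0.    7.91] rotvec deg [-0.03 -0.02  0.04]
[ 0.    0.18  1.95  0.    1.01 -1.63]
```

View pics/w1.png

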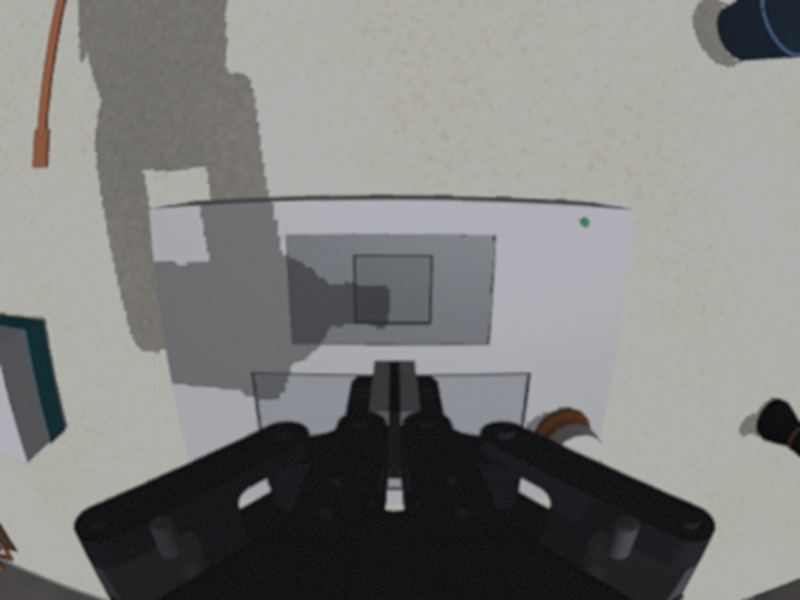

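From the wrist camera, the cap's outline has corners (354,255), (433,255), (431,323) and (354,323). The panel's corners are (286,235), (496,236), (491,345) and (292,343), and the shut fingers are at (395,365).

Run:
```python
from h import *
import pickle
s,f=pickle.load(open("w.pkl","rb"))
for n,P,z in(("cap",[(354,255),(433,255),(431,323),(354,323)],67),("panel",[(286,235),(496,236),(491,345),(292,343)],68)):
    q=np.array([fray(f,s,u*.64,v*.64,z) for u,v in P]); print(n,q[:,:2].round(1).tolist(),q.mean(0).round(1))
```

```text
cap [[467.8, -22.2], [464.8, 25.2], [507.8, 27.7], [510.9, -20.4]] [487.8   2.6  67. ]
panel [[457.5, -64.0], [450.1, 62.3], [520.0, 67.7], [526.8, -59.8]] [488.6   1.6  68. ]
```

Emit:
{"fn": "apply_moves", "kwargs": {
  "targets": [
    [[-1,0,-0.1,4,0,0,0],[-1,0,-0.1,8,0,0,0],[-1,0,-0.1,11,0,0,0],[-1,0,-0.1,12.4,0,0,0],[-1,0,-0.1,12.4,0,0,0],[-1,0,-0.1,12.4,0,0,0]]
  ]
}}

```text
clock: 3.0
eef_pos: [486.2, 3.3, 75.4]
tcp_rot: [-3.141, -0.0, 1.634]
contact_force: [0.7, -0.3, 0.3]
opening: -0.004
```

Emit:
{"fn": "apply_moves", "kwargs": {
  "targets": [
    [[-1,0,0.15,0.3,0,0,0],[-1,0,0.15,0.6,0,0,0],[-1,0,0.15,0.8,0,0,0],[-1,0,0.15,0.9,0,0,0],[-1,0,0.15,0.9,0,0,0]]
  ]
}}

```text
clock: 3.5
eef_pos: [487.8, 3.4, 66.4]
tcp_rot: [-3.141, -0.0, 1.634]
contact_force: [-0.7, 0.5, 1.0]
opening: -0.002
```

Emit:
{"fn": "apply_moves", "kwargs": {
  "targets": [
    [[-1,0,0,0.1,0,0,0],[-1,0,0,0.2,0,0,0],[-1,0,0,0.2,0,0,0],[-1,0,0,0.2,0,0,0]]
  ]
}}

```text
clock: 3.9
eef_pos: [487.7, 3.4, 64.5]
tcp_rot: [-3.141, -0.0, 1.634]
contact_force: [-1.3, 0.6, 1.8]
opening: 0.0
```

The surface yields under about 2 N, so this is the cap. I'll keep pressing gently.

Emit:
{"fn": "apply_moves", "kwargs": {
  "targets": [
    [[-1,0,0,0.05,0,0,0],[-1,0,0,0.1,0,0,0],[-1,0,0,0.15,0,0,0],[-1,0,0,0.2,0,0,0],[-1,0,0,0.25,0,0,0],[-1,0,0,0.25,0,0,0]]
  ]
}}

```text
clock: 4.5
eef_pos: [487.8, 3.4, 61.9]
tcp_rot: [-3.141, -0.0, 1.634]
contact_force: [-1.3, -0.5, 2.1]
opening: 0.002
```

Run:
```python
from rig import r; from h import *
s=r.sense(); print(s["eef_pos"],s["contact_force"])
f=r.grab_frame("scene"); cv2.imwrite("pics/s2.png",cv2.resize(f["pixels"][130:290,150:360,::-1],(788,600),interpolation=cv2.INTER_CUBIC))
```

```text
[487.75555547   3.39185331  61.89855886] [-1.28391826 -0.48285584  2.12173422]
```

View pics/s2.png

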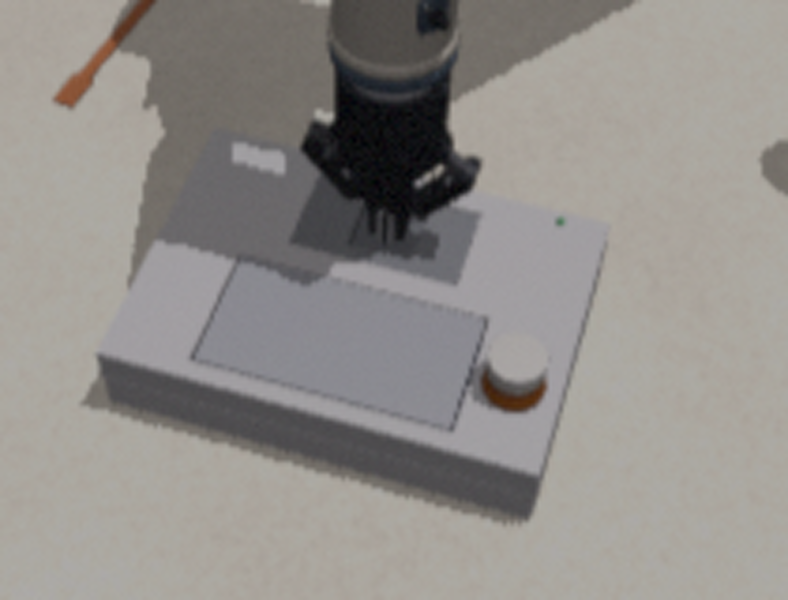

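The lid, from about (240,260) to (487,320), is still shut, and the fingertips are on the cap near (390,235). I'll press further in half-millimetre steps.

Emit:
{"fn": "apply_moves", "kwargs": {
  "targets": [
    [[-1,0,0,0.05,0,0,0],[-1,0,0,0.1,0,0,0],[-1,0,0,0.1,0,0,0],[-1,0,0,0.1,0,0,0]]
  ]
}}

```text
clock: 4.95
eef_pos: [487.8, 3.4, 60.9]
tcp_rot: [-3.141, -0.0, 1.634]
contact_force: [-1.7, -0.1, 4.7]
opening: 0.001
```

Run:
```python
from rig import r; from h import *
s=r.sense(); print(s["clock"],s["eef_pos"],s["contact_force"])
f=r.grab_frame("scene"); b=cv2.imread("pics/s2.png"); n=cv2.resize(f["pixels"][130:290,150:360,::-1],(788,600),interpolation=cv2.INTER_CUBIC)
cv2.imwrite("pics/s3.png",n); print("changed in lid area",(cv2.absdiff(b,n).max(2)[280:440,200:480]>25).mean())
```

```text
4.95 [487.76707978   3.3780725   60.94351356] [-1.69977132 -0.13175683  4.65567284]
changed in lid area 0.014910714285714286
```

Emit:
{"fn": "apply_moves", "kwargs": {
  "targets": [
    [[-1,0,0,0,0,0,0],[-1,0,0,0,0,0,0],[-1,0,0,0,0,0,0],[-1,0,0,0,0,0,0]]
  ]
}}

```text
clock: 5.4
eef_pos: [487.8, 3.4, 61.0]
tcp_rot: [-3.141, -0.0, 1.634]
contact_force: [-1.0, -0.6, 4.9]
opening: -0.002
```

Run:
```python
from rig import r; from h import *
s=r.sense(); print(s["clock"],s["eef_pos"],s["contact_force"])
f=r.grab_frame("scene"); b=cv2.imread("pics/s2.png"); n=cv2.resize(f["pixels"][130:290,150:360,::-1],(788,600),interpolation=cv2.INTER_CUBIC)
cv2.imwrite("pics/s4.png",n); print("changed in lid area",(cv2.absdiff(b,n).max(2)[280:440,200:480]>25).mean())
```

```text
5.4 [487.76882289   3.36186398  60.96470256] [-0.96434283 -0.56453317  4.92318425]
changed in lid area 0.05611607142857143
```

The lid area is now changing and the force holds at about 5 N. I'll hold here and let the lid rise.

Emit:
{"fn": "apply_moves", "kwargs": {
  "targets": [
    [[-1,0,0,0,0,0,0],[-1,0,0,0,0,0,0],[-1,0,0,0,0,0,0],[-1,0,0,0,0,0,0],[-1,0,0,0,0,0,0],[-1,0,0,0,0,0,0],[-1,0,0,0,0,0,0],[-1,0,0,0,0,0,0]]
  ]
}}

```text
clock: 6.25
eef_pos: [487.8, 3.4, 60.9]
tcp_rot: [-3.141, -0.0, 1.634]
contact_force: [-1.1, 0.9, 5.1]
opening: 0.005
```

Emit:
{"fn": "apply_moves", "kwargs": {
  "targets": [
    [[-1,0,0,0,0,0,0],[-1,0,0,0,0,0,0],[-1,0,0,0,0,0,0],[-1,0,0,0,0,0,0],[-1,0,0,0,0,0,0],[-1,0,0,0,0,0,0],[-1,0,0,0,0,0,0],[-1,0,0,0,0,0,0]]
  ]
}}

```text
clock: 7.05
eef_pos: [487.8, 3.4, 61.0]
tcp_rot: [-3.141, -0.0, 1.634]
contact_force: [-1.2, -0.2, 4.3]
opening: 0.002
```

Run:
```python
from rig import r; from h import *
s=r.sense(); print(s["clock"],s["eef_pos"],s["contact_force"])
f=r.grab_frame("scene"); n=cv2.resize(f["pixels"][130:290,150:360,::-1],(788,600),interpolation=cv2.INTER_CUBIC)
cv2.imwrite("pics/s5.png",n)
```

```text
7.05 [487.75920619   3.39379491  60.96961778] [-1.2418855  -0.19263178  4.32099007]
```

View pics/s5.png

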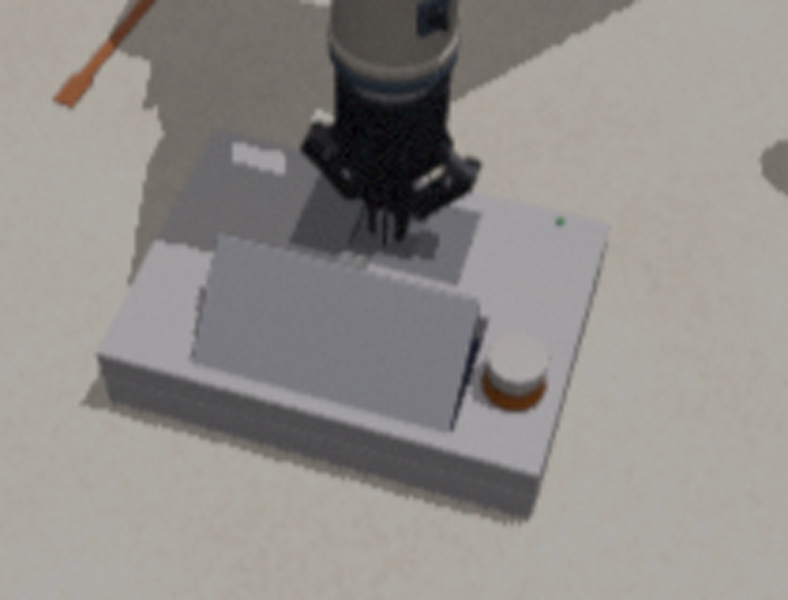

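The lid is up: its near edge has moved from about (240,260) to (220,237), with a dark gap on its right side. I'll wait another 0.8 s, see whether it is still rising, then withdraw.

Emit:
{"fn": "apply_moves", "kwargs": {
  "targets": [
    [[-1,0,0,0,0,0,0],[-1,0,0,0,0,0,0],[-1,0,0,0,0,0,0],[-1,0,0,0,0,0,0],[-1,0,0,0,0,0,0],[-1,0,0,0,0,0,0],[-1,0,0,0,0,0,0],[-1,0,0,0,0,0,0]]
  ]
}}

```text
clock: 7.9
eef_pos: [487.8, 3.4, 61.0]
tcp_rot: [-3.141, -0.0, 1.634]
contact_force: [-2.3, 0.2, 4.8]
opening: -0.005
```

Run:
```python
from rig import r; from h import *
f=r.grab_frame("scene"); b=cv2.imread("pics/s5.png"); n=cv2.resize(f["pixels"][130:290,150:360,::-1],(788,600),interpolation=cv2.INTER_CUBIC)
cv2.imwrite("pics/s6.png",n); print("changed",(cv2.absdiff(b,n).max(2)[220:440,180:490]>25).mean())
```

```text
changed 0.0
```

The lid has settled. I'll let the cap out slowly, then back off upward and toward the robot.

Emit:
{"fn": "apply_moves", "kwargs": {
  "targets": [
    [[-1,0,0,-0.2,0,0,0],[-1,0,0,-0.5,0,0,0],[-1,0,0,-0.8,0,0,0],[-1,0,0,-2,0,0,0],[-1,0,-1,-5,0,0,0],[-1,0,-4,-9,0,0,0],[-1,0,-8,-12,0,0,0],[-1,0,-12,-14,0,0,0]]
  ]
}}

```text
clock: 8.75
eef_pos: [367.6, -4.3, 203.3]
tcp_rot: [3.139, -0.0, 1.634]
contact_force: [0.3, -0.5, 0.3]
opening: -0.001
```

Emit:
{"fn": "apply_moves", "kwargs": {
  "targets": [
    [[-1,0,-1,-1,0,0,0],[-1,0,-1,-1,0,0,0],[-1,0,-1,-1,0,0,0],[-1,0,-1,-1,0,0,0],[-1,0,-1,-1,0,0,0],[-1,0,-1,-1,0,0,0]]
  ]
}}

```text
clock: 9.35
eef_pos: [357.7, -4.9, 212.6]
tcp_rot: [3.141, -0.0, 1.634]
contact_force: [-0.0, 0.5, -0.0]
opening: -0.001
```

Run:
```python
from rig import r; from h import *
import pickle
s=r.sense(); print(s["clock"],s["eef_pos"],s["contact_force"],abs(s["qvel"]).max())
f=r.grab_frame("scene"); w=r.grab_frame("wrist")
o=pickle.load(open("f.pkl","rb"))["scene"]["pixels"]
# lid near edge: project expected corners for angles, dock frame yaw 3.5deg
F=192/np.tan(np.radians(f["fov_y"]/2)); c,sn=np.cos(.061),np.sin(.061)
for a in(0,.5,.8):
    for y in(-91+13,91+13): pass
a=cv2.resize(f["pixels"][130:290,150:360,::-1],(400,304),interpolation=cv2.INTER_CUBIC)
b=cv2.resize(w["pixels"][:,:,::-1],(400,304))
d=cv2.absdiff(o,f["pixels"]).max(2)
e=cv2.resize(f["pixels"][:,:,::-1],(400,296)); g=cv2.cvtColor(cv2.resize(d,(400,296)),cv2.COLOR_GRAY2BGR)
cv2.imwrite("pics/end.png",np.vstack([np.hstack([a,b]),np.hstack([e,g])]))
```

```text
9.35 [357.6773947   -4.86967154 212.60941746] [-0.01605407  0.52557916 -0.01201885] 0.00354977630269759
```

View pics/end.png

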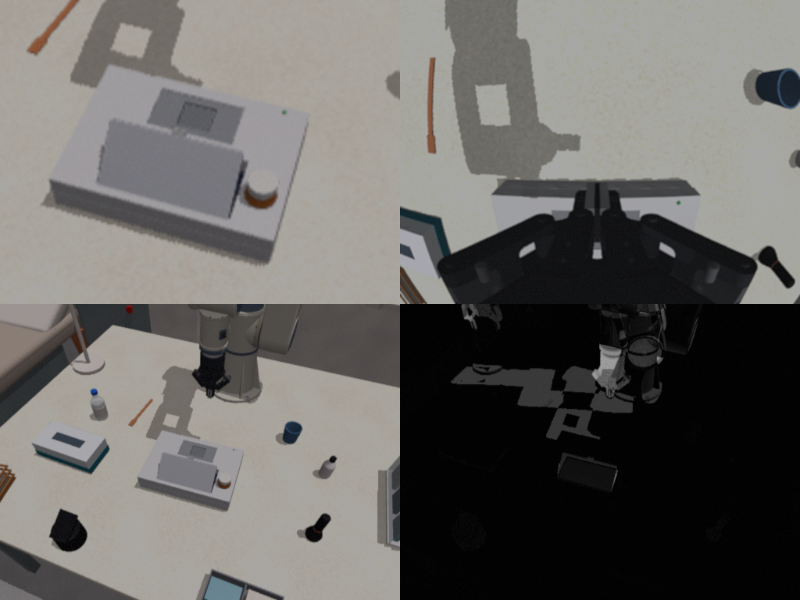

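The lid stands open (about (105–243,122–205) in the top-left tile). The difference tile shows changes only at the arm, its shadow and the lid. The cap area matches the first picture, so the cap is back out.

```bash
python3 -c "
from rig import r; print(r.sign_off())"
```

```text
the job is handed in; nothing more can be done
None
```

The lid is standing open, the cap has come back out, and I handed the job in at about 9.4 s on the robot's clock.

- **Finding the cap:** I found it by camera instead of feeling along the panel. The wrist view put its centre at about (488, 3) mm, and the top and scene views agreed. Touch only confirmed it, when the surface gave way under about 2 N.
- **Pressing:** I pushed straight down with shut fingertips to about 61 mm height, with roughly 5 N at most on the readings. The lid was still shut at 62 mm and had begun to rise by the readings at 61 mm. The catch let go a little deeper than the stated two thirds of travel, assuming the 66.5 mm cap height is right.
- **Letting go:** I held there until two pictures 0.85 s apart showed no change in the lid, then lifted straight up and backed toward the robot.

**Last checks:** The lid was open after the arm had withdrawn, and contact force was about 0.5 N, which is noise level. Comparing the scene view with the first picture showed changes only at the arm, its shadow and the lid. I judged the lid's open angle from the picture and did not measure it. No check failed.

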